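Close the kit carton and hold it home in the taping jig

ROBOT

A 6-joint arm with a two-finger parallel gripper is mounted at the origin on the work surface. World frame = base frame: x ahead of the robot, y to its left, z up, the work surface at z = 0. Lengths are in mm, angles in degrees, forces in N, time in s.
With the tool pointing down it reaches from about 300 to 850 mm from the base axis. Payload 4.2 kg.
Tool frame: the origin (TCP) lies at the very end of the fingers, on their centre line; the grasp point (between the pads) lies 19 mm behind it (env.grasp_offset is the distance from the TCP to the grasp point, in mm); z points along the fingers, y is the line along which they close (so a half turn about z gives the same grasp; the last joint's range is limited). The gripper opens to 91 mm and grips with 3 to 60 N. Pads are 32 mm wide; open, the fingers measure 118 mm over their backs; the gripper's body (76 mm by 178 mm) begins 60 mm behind the grasp point.
Start: joints at [70.646, 18.312, 89.639, -0, 72.044, -1.146], TCP at [179.677, 546.223, 213.976] pointing down, gripper open.
Joint ranges: [-177.97, 177.97], [-48.28, 115.42], [12.27, 149.76], [-77.06, 257.06], [2.81, 150.46], [-146.56, 146.56]. Speed limits (degrees/s): [147.25, 147.25, 180, 180, 180, 180].

INTERFACE

Orientations are given as [roll, pitch, yaw] about the fixed x, y, z axes, in that order (R = Rz(yaw) Ry(pitch) Rx(roll)).
In Python, from workcell import env gives the robot as it stands. The module is installed in compiled form; this text tells all that it offers.
- The arm moves only by the tool send_rows, never from a script. Its argument "motion" is a list of rows, each an object of numbers: "tx", "ty", "tz": the shift along the tool's x, y, z in units of 500 mm (1.0 is 500 mm); "rx", "ry", "rz": the turn, a rotation vector about the tool's x, y, z in units of 30 degrees (1.0 is 30 degrees); "gripper": the closure, from -1 (fully open) to 1 (shut). In form: [{"tx": .., "ty": .., "tz": .., "rx": .., "ry": .., "rz": .., "gripper": ..}, ...]. A call has 1 to 12 rows; each row shifts and turns the commanded pose from where the row before left it, along the tool's axes as they then stand; what a row does not reach is not made up. A row lasts 1/8 s, in which the tool goes at most 62.5 mm and 10.7 degrees, less where a joint would pass 70% of its speed; a pose out of reach is approached as far as the arm can. A call with a number of a shift or a turn outside -1 to 1 is refused whole. A call with a gripper value outside its range is refused whole. The fingers move at their own pace and stop on an object; "grip_force" is the grip in N (left out, the last holds). Time passes only in rows, so rows that do not move let the fingers close. It gives the time, the measured TCP pose, the force, the opening and the grip force at its end, in the units of the state.
- env.state(): the state, without advancing time (a new reading comes with each control period).
- env.grab_frame(name): name is "scene" or "side" or "wrist"; returns a dict with "frame" (420x560x3 uint8, red, green, blue), "vertical_fov" (degrees; the focal length in pixels is half the picture's height over the tangent of half this angle, whatever the lens; pixels are square), "cx", "cy" (the principal point, pixels), "k1" (the pictures are not rectified: a ray, as slopes to the right and down, at radius r is drawn at 1 + k1 r^2 times it, then the intrinsics apply), "rvec" (rotation vector, rad) and "tvec" (3), from world to camera coordinates, as OpenCV has them; the wrist camera has in their place "T_tool_cam" (4x4, takes a point from camera to tool coordinates, whose origin is the TCP and whose axes are the flange's). Camera axes: x right, y down, z forward; pixel columns grow to the right and rows downward; lengths in mm; the calibration is good to about 2 mm. A picture is of the moment at which its call begins: read the wrist's pose just before it. There is no depth.
- env.job_done(): hands the job in; it is judged then, once.
The state is a dict: "time_s": time; "qpos": joint angles; "qvel": joint speeds; "effort": joint torques, N m; "ee_pos": TCP position; "ee_rot": TCP orientation; "force": force on the tool from outside, world axes, zero at the start; "torque": the same for the moment, N m; "gripper_width": finger opening in mm; "gripper_force": force on a finger pad.
Only numpy, scipy, OpenCV 4.12 (cv2) and the standard library are available. Lean on these libraries where they do the work, as an engineer would, in place of code of your own. Each camera call takes 0.05 s, during which the arm holds its last target. There are 200 camera calls.

TASK

Close the open kit carton where it stands: fold down the white inner flap first, then the brown outer flap with the red stripe over it. Then stand the closed carton on the taping jig's plate, press it into the corner so that its long side is flush against the long blue fence and its end against the short yellow fence at the same time, and finish while still holding it pressed against both, ready for taping. Leave the other things on the bench alone.

Things in the scene. Friction and masses are not known exactly. Their poses are not given: they have to be found in the camera images.
- carton: the open kit carton, loose, about 0.35 kg (0.25 to 0.5), of stiff brown card, 56 mm (its x) by 120 mm (its y) by 80 mm high, standing upright; origin at the centre of its underside, z up. A flap is hinged on the rim of each 56 mm end: the white inner flap at +y, the brown outer flap at -y. Closed, its top is 86 mm above its underside. Its long sides are rigid and can be gripped across the 56 mm width from above. It is filled with foam and brass bushings that do not move
- inner_flap (a joint): angle of the white inner flap: 0 closed (lying flat over the mouth), 1.57 standing upright, more leaning outward; it starts open at 1.65 to 2.1, its stop is at 2.3. It turns about the line along the carton's x at y = +60 mm, z = 80 mm in the carton's frame. It is 56 mm wide, 66 mm long from hinge to free edge, 2.5 mm thick; the hinge is slightly stiff (0.012 N m), so the flap stays where it is left; pushing it from its outside turns it inward and down
- inner_edge (a point): middle of the free edge of the white inner flap
- outer_flap (a joint): angle of the brown outer flap with a red stripe near its free edge: 0 closed (flat, overlapping the inner flap by 21 mm), 1.57 upright, more leaning outward; starts open at 1.65 to 2.1, stop at 2.3. It turns about the line along the carton's x at y = -60 mm, z = 83.5 mm in the carton's frame. 56 mm wide, 75 mm long, 2.5 mm thick, the same stiff hinge
- outer_edge (a point): middle of the free edge of the brown outer flap
- jig: the taping jig, fixed: aluminium plate 140 mm (its x) by 190 mm (its y), 6 mm thick, with two low fences forming a corner towards its +x, +y; origin at the centre of its underside, z up. A carton home in the corner has its centre at x = +26, y = +16 mm in the jig's frame; either end may face the short fence. Plate and fences are polished (friction 0.3), yet a carton borne down hard drags
- fence_long: the long blue fence, 170 mm along the jig's y, 14 mm thick, 28 mm high on the plate (its top is 34 mm above the bench); its inner face lies at x = +54 mm in the jig's frame, from y = -80 to +90 mm. Origin: centre of its underside
- fence_short: the short yellow fence, 84 mm along the jig's x, 14 mm thick, 28 mm high on the plate; its inner face lies at y = +76 mm in the jig's frame, from x = -30 to +54 mm. Origin: centre of its underside
- tape_roll: bystander, to be left alone: amber roll of packing tape lying flat, 76 mm across, 24 mm high; origin at the centre of its underside
- tub: bystander, to be left alone: pale grey plastic bowl, 120 mm across, 70 mm high; origin at the centre of its underside
- bushing: bystander, to be left alone: upright steel bushing, 32 mm across, 35 mm high; origin at the centre of its underside
- screwdriver: bystander, to be left alone: screwdriver lying on the bench; origin at the centre of its underside
- hammer: bystander, to be left alone: hammer lying on the bench; origin at the centre of its underside
- sealed_carton: bystander, to be left alone: already closed plain brown carton without flaps, 56 x 120 x 80 mm; not the one to work on; origin at the centre of its underside
- mandrel: bystander, to be left alone: upright dark steel pin, 24 mm across, 90 mm high; origin at the centre of its underside
Not all that is in view belongs to the job. What is shaped like the carton but green or pink is not meant. Of the things that look like the jig, take the one that is farthest to the robot's left at the start.

How it is judged (in metres and radians):
On the way, in this order (a step that is already met when the one before it is completed fails the run):
1. the white inner flap is folded down while the outer flap is still open and the carton is not yet at the jig (value of joint inner_flap below 0.12 rad and value of joint outer_flap above 0.5 rad and horizontal distance between carton and jig above 0.12 m), for 0.1 s.
2. the outer flap is folded down over it, the carton still not at the jig (value of joint each of inner_flap, outer_flap below 0.12 rad and horizontal distance between carton and jig above 0.12 m), for 0.1 s.
At the end, for the whole second after the job is handed in: both flaps closed (0.12 rad); the carton flat on the jig's plate (4 mm), parallel to the fences (0.06 rad), within 4 mm of home both ways, at rest, pressing on each fence with over 2 N, the fingers holding or pushing it with over 2 N (value of joint each of inner_flap, outer_flap below 0.12 rad and z of carton in the frame of jig between 0.002 and 0.01 m and angle between carton's own z axis and vertical below 0.06 rad and angle between the y axis of carton and the y axis of jig, either way round below 0.06 rad and x of carton in the frame of jig between 0.022 and 0.03 m and y of carton in the frame of jig between 0.012 and 0.02 m and contact force between carton and fence_long above 2 N and contact force between carton and fence_short above 2 N and contact force between the fingers and carton above 2 N and linear speed of carton below 0.01 m/s); the arm keeps its last pose, push and grip.
It fails at once if the carton is tipped over (angle between carton's own z axis and vertical above 0.6 rad).
It fails at once if another thing on the bench is disturbed (moved more than 30 mm) (distance of any of tape_roll, tub, bushing, screwdriver, hammer, sealed_carton, mandrel from where it was at the start of the episode above 0.03 m).
It also fails if it takes over 61 s, if anything falls off the work surface, if the arm or the gripper's body presses on something with over 40 N, if the wrist force passes 120 N, or if a joint passes its speed limit or range.

## Working session

There is one attempt and no reset: what is moved stays moved. The work goes in short steps, Python scripts to look and compute and a tool call to move; the robot and the scene stay as the last step left them, time stands still between calls to the robot, and variables do not carry over. Pictures are saved under pics/ and viewed, at most 10 in all, crops included, and the job is handed in when it is done.

Besides the shell and the picture viewer there is one more tool, called after "Emit:" by a JSON object that holds its "fn" and its "kwargs". send_rows: Moves the arm, as the interface text tells. Shifts and turns lie within -1 to 1; 1 stands for 500 mm of shift or 30 degrees of turn. Its arguments: {"type":"object","properties":{"motion":{"type":"array"},"grip_force":{"type":"number"}},"required":["motion"]}

```bash
mkdir -p pics
cat > h.py <<'E'
import numpy as np, cv2
from workcell import env
from scipy.spatial.transform import Rotation as R
def grab(n,save=None):
    f=env.grab_frame(n)
    if save: cv2.imwrite('pics/'+save,f['frame'][:,:,::-1])
    return f
def K(f):
    h=f['frame'].shape[0]; F=h/2/np.tan(np.radians(f['vertical_fov'])/2)
    return F
def cam(f,st=None):
    "world->cam R,t"
    if 'rvec' in f and f['rvec'] is not None:
        return cv2.Rodrigues(np.array(f['rvec'],float))[0],np.array(f['tvec'],float).ravel()
    T=np.eye(4);T[:3,:3]=R.from_euler('xyz',st['ee_rot'],degrees=True).as_matrix();T[:3,3]=st['ee_pos']
    C=np.linalg.inv(T@np.array(f['T_tool_cam'])); return C[:3,:3],C[:3,3]
def proj(f,P,st=None):
    Rm,t=cam(f,st); p=np.atleast_2d(P)@Rm.T+t; s=p[:,:2]/p[:,2:]
    r2=(s**2).sum(1,keepdims=True); return s*(1+f['k1']*r2)*K(f)+[f['cx'],f['cy']]
def unproj(f,uv,z,st=None):
    "pixels -> world at height z"
    Rm,t=cam(f,st); d=(np.atleast_2d(uv)-[f['cx'],f['cy']])/K(f); s=d.copy()
    for _ in range(30): s=d/(1+f['k1']*(s**2).sum(1,keepdims=True))
    ray=np.c_[s,np.ones(len(s))]@Rm; c=-Rm.T@t
    z=np.broadcast_to(z,len(s))
    return c+ray*((z-c[2])/ray[:,2])[:,None]
E
python3 - <<'E'
from h import *
import pickle
st=env.state();d={'st':st}
for n in('scene','side','wrist'): d[n]=grab(n,n+'0.png')
pickle.dump(d,open('f0.pkl','wb'))
print(st['ee_pos'],st['ee_rot'],d['wrist'].keys(),[-cam(d[n])[0].T@cam(d[n])[1] for n in('scene','side')])
E
```

```text
[179.52707715 545.72236886 213.10562209] [-1.79897775e+02  1.46475097e-03  1.61791401e+02] dict_keys(['frame', 'vertical_fov', 'cx', 'cy', 'k1', 'T_tool_cam']) [array([1282.30292314, -956.21332734,  874.97326778]), array([-145.23702925, -645.98611836,  633.9327635 ])]
```

View pics/scene0.png

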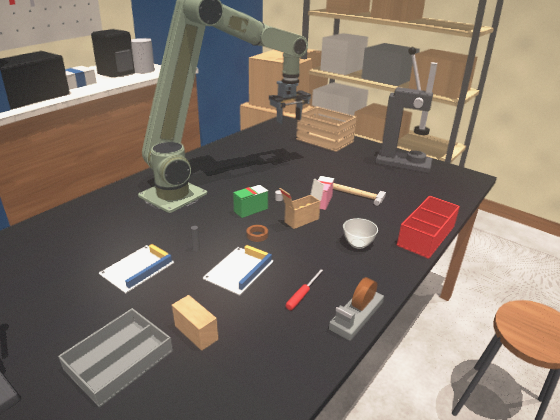

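View pics/side0.png

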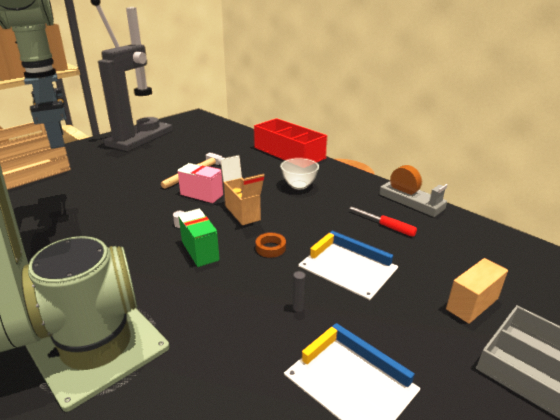

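Run:
```python
import cv2,numpy as np
s=cv2.imread('pics/scene0.png');d=cv2.imread('pics/side0.png')
def c(i,x,y): return cv2.resize(i[y:y+75,x:x+100],(400,300),interpolation=cv2.INTER_CUBIC)
cv2.imwrite('pics/m.png',np.vstack([np.hstack([c(s,255,165),c(s,195,230)]),np.hstack([c(d,195,150),c(d,298,225)])]))
```

```text
(no output)
```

View pics/m.png

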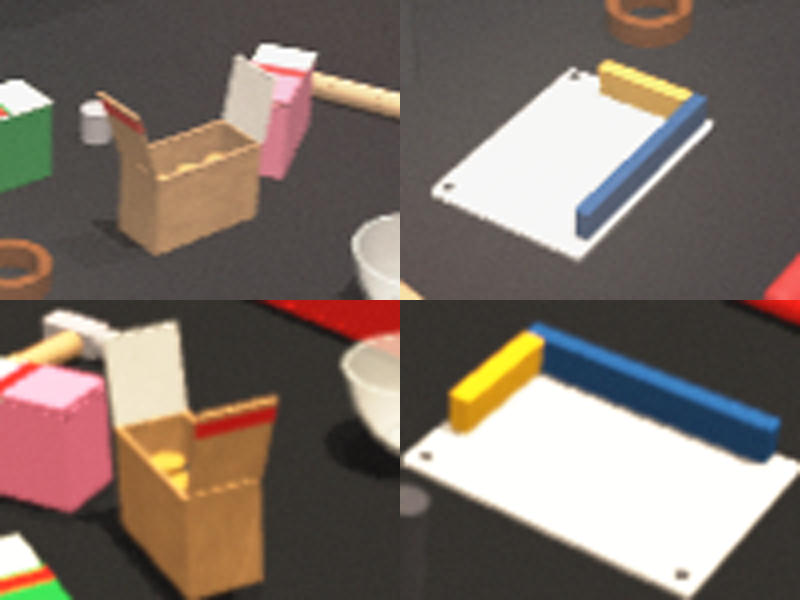

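```bash
cat > fit.py <<'E'
from h import *
import pickle
from scipy.optimize import least_squares
d=pickle.load(open('f0.pkl','rb'))
def Rz(a): return np.array([[np.cos(a),-np.sin(a),0],[np.sin(a),np.cos(a),0],[0,0,1]])
def flap(which,a,sx):
    if which=='i': return [sx*28,60-66*np.cos(a),80+66*np.sin(a)]
    return [sx*28,-60+75*np.cos(a),83.5+75*np.sin(a)]
B={'scene':[((28,-60,0),(294.3,228.3)),((28,60,0),(319.5,218.8)),((-28,-60,0),(285,220.5)),((28,-60,80),(293.8,210)),((28,60,80),(319.5,201.8)),
 (('i',-1),(313.8,179.3)),(('i',1),(322.5,183.8)),(('o',-1),(279.5,188.5)),(('o',1),(290.8,197.5))],
'side':[((-28,-60,0),(243,224.5)),((28,-60,0),(260.5,219.5)),((-28,60,80),(224.5,182)),((-28,-60,80),(242,199.3)),((28,-60,80),(261.5,193.8)),
 (('i',-1),(220.8,158.8)),(('i',1),(239.5,155)),(('o',-1),(243,178.5)),(('o',1),(264.3,174.3))]}
J={'scene':[((-70,-95,6),(203,278)),((70,-95,6),(240.5,294.5)),((70,95,6),(273.2,260.5)),((-70,95,6),(238.7,247))],
'side':[((-70,95,6),(298.8,265)),((-70,-95,6),(370,299.3)),((70,-95,6),(398,266.5))]}
def res(p,S):
    o=[]
    for n in S:
        for m,uv in S[n]:
            m=flap(m[0],p[3] if m[0]=='i' else p[4],m[1]) if isinstance(m[0],str) else m
            o+=list(proj(d[n],Rz(p[2])@np.array(m,float)+[p[0],p[1],0])[0]-uv)
    return np.array(o)
if __name__=='__main__':
  for nm,S,uv,ext in(('carton',B,(300,210),[1.8,1.8]),('jig',J,(240,270),[])):
    c=unproj(d['scene'],[uv],30)[0]
    best=min((least_squares(res,[c[0],c[1],y,*ext],args=(S,),loss='soft_l1') for y in np.arange(-3,3,.7)),key=lambda r:r.cost)
    print(nm,best.x,np.degrees(best.x[2]),best.cost); print(best.fun.reshape(-1,2).round(1).tolist())
  s=d['scene'];D=d['side']
  for n,f,uv,z in(('tub',s,(360,232),70),('tape',s,(258,232),20),('pinkbase',s,(324,209),0),('hamhead',s,(379,198),15),('hamtail',s,(330,185),15),('hamhead',D,(213,158),15),('hamtail',D,(165,184),15),('mandrel',s,(195,248),0),('sealed',s,(196,345),0),('green',s,(251,214),0),('greenend',s,(267,208),0),('bush',s,(279,196),35),('bush',D,(180,220),35),('pinkD',D,(201,200),0),('pinkDr',D,(222,189),0),('sd',s,(318,272),10)):
    print(n,unproj(f,[uv],z)[0].round())
E
python3 fit.py
```

```text
carton [ 522.18200918  183.2115744     6.01086896    1.72595381 -123.6940753 ] 344.3974228644432 14.36847652215908
[[-1.2, 0.4], [-1.5, 0.0], [-1.1, 1.3], [0.2, -0.0], [0.1, -1.2], [-0.7, -1.0], [0.6, 0.4], [-0.9, -0.6], [-2.5, -3.1], [-0.3, -0.7], [0.5, -0.9], [-0.4, -1.8], [-0.5, -1.1], [-1.0, -0.4], [0.6, -0.8], [0.2, -0.8], [2.2, -0.6], [0.7, -1.0]]
jig [ 5.40589042e+02 -1.83169029e+02  1.27493657e-01] 7.304848475635723 7.641751616715252
[[-0.9, -1.0], [-1.2, -0.7], [-0.2, -0.3], [-0.9, -0.6], [0.2, -2.6], [0.4, -3.1], [0.5, -1.9]]
tub [776. 161.  70.]
tape [468.  -3.  20.]
pinkbase [543. 309.   0.]
hamhead [681. 508.  15.]
hamtail [467. 471.  15.]
hamhead [668. 520.  15.]
hamtail [438. 463.  15.]
mandrel [ 349. -193.    0.]
sealed [ 664. -480.   -0.]
green [349.  95.   0.]
greenend [368. 169.   0.]
bush [382. 226.  35.]
bush [338. 218.  35.]
pinkD [474. 322.   0.]
pinkDr [563. 334.   0.]
sd [747. -40.  10.]
```

View pics/wrist0.png

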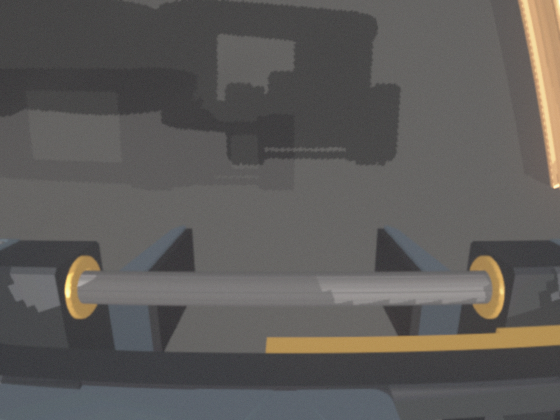

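```bash
cat > plan.py <<'E'
from h import *
C=(522.2,183.2,-15.6); JG=(540.6,-183.2,7.3)
def w(fr,p):
    a=np.radians(fr[2]);return np.array([fr[0]+p[0]*np.cos(a)-p[1]*np.sin(a),fr[1]+p[0]*np.sin(a)+p[1]*np.cos(a),p[2]])
def plan(wps,rot=None):
    st=env.state(); p=np.array(st['ee_pos']); M=R.from_euler('xyz',rot if rot is not None else st['ee_rot'],degrees=True).as_matrix()
    print('t',st['time_s'],'at',p.round(1),st['ee_rot'].round(2),'F',np.round(st['force'],1),'w',round(float(st['gripper_width']),1))
    for q in wps: print(np.round(q,1),(M.T@(q-p)/500).round(3)); p=np.array(q)
E
python3 - <<'E'
from plan import *
import pickle
print(np.round(pickle.load(open('f0.pkl','rb'))['wrist']['T_tool_cam'],2).tolist())
plan([w(C,(0,105,260))])
E
```

```text
[[0.0, -0.97, -0.24, 69.59], [1.0, 0.0, 0.0, 0.71], [-0.0, -0.24, 0.97, -171.6], [0.0, 0.0, 0.0, 1.0]]
t 0.15 at [179.6 545.9 213.3] [-179.92   -0.    161.79] F [0.7 1.2 0.9] w 91.4
[550.4 284.3 260. ] [-0.868 -0.265 -0.093]
```

Emit:
{"fn": "send_rows", "kwargs": {"motion": [{"tz":-0.093,"gripper":-1},{"tx":-0.0868,"ty":-0.0265,"gripper":1},{"tx":-0.0868,"ty":-0.0265,"gripper":1},{"tx":-0.0868,"ty":-0.0265,"gripper":1},{"tx":-0.0868,"ty":-0.0265,"gripper":1},{"tx":-0.0868,"ty":-0.0265,"gripper":1},{"tx":-0.0868,"ty":-0.0265,"gripper":1},{"tx":-0.0868,"ty":-0.0265,"gripper":1},{"tx":-0.0868,"ty":-0.0265,"gripper":1},{"tx":-0.0868,"ty":-0.0265,"gripper":1},{"tx":-0.0868,"ty":-0.0265,"gripper":1}]}}

```text
invalid input at $.motion[0]: expected keys tx, ty, tz, rx, ry, rz, gripper
```

Emit:
{"fn": "send_rows", "kwargs": {"motion": [{"rz":0.3237,"gripper":1},{"rz":0.3237,"gripper":1},{"rz":0.3237,"gripper":1},{"rz":0.3237,"gripper":1},{"rz":0.3237,"gripper":1},{"rz":0.3237,"gripper":1},{"rz":0.3237,"gripper":1},{"rz":0.3237,"gripper":1},{"rz":0.3237,"gripper":1},{"gripper":1},{"gripper":1}]}}

```text
invalid input at $.motion[0]: expected keys tx, ty, tz, rx, ry, rz, gripper
```

Run:
```python
from plan import *
import pickle
st=env.state();f=grab('wrist','w1.png')
pickle.dump((st,f),open('w1.pkl','wb'))
def lead(a,r=45): return w(C,(0,60-r*np.cos(a)+2.5*np.sin(a)+16,80+r*np.sin(a)+2.5*np.cos(a)))
plan([w(C,(0,105,125))]+[lead(a) for a in(1.6,1.3,1,.75,.5,.25,0.0)])
```

```text
t 0.2 at [179.6 545.9 213.4] [-179.94   -0.    161.79] F [-0.5 -0.1 -0. ] w 91.3
[550.4 284.3 125. ] [-0.868 -0.265  0.177]
[543.7 260.1 124.9] [-0.002 -0.05   0.   ]
[540.  247.1 124. ] [-0.001 -0.027  0.002]
[536.7 235.  119.2] [-0.001 -0.025  0.01 ]
[534.2 226.3 112.5] [-0.001 -0.018  0.013]
[532.3 219.5 103.8] [-0.001 -0.014  0.017]
[531.1 215.   93.6] [-0.    -0.009  0.02 ]
[530.5 213.1  82.5] [-0.    -0.004  0.022]
```

View pics/w1.png

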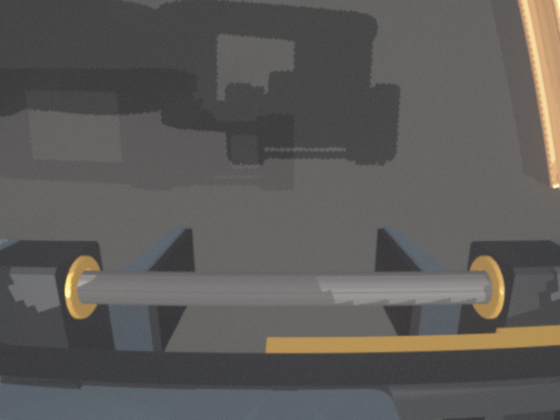

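All keys are required in each row; nothing moved (the picture is unchanged, empty bench). Resending.

Emit:
{"fn": "send_rows", "kwargs": {"motion": [{"tx":0,"ty":0,"tz":-0.093,"rx":0,"ry":0,"rz":0,"gripper":-1},{"tx":-0.0868,"ty":-0.0265,"tz":0,"rx":0,"ry":0,"rz":0,"gripper":1},{"tx":-0.0868,"ty":-0.0265,"tz":0,"rx":0,"ry":0,"rz":0,"gripper":1},{"tx":-0.0868,"ty":-0.0265,"tz":0,"rx":0,"ry":0,"rz":0,"gripper":1},{"tx":-0.0868,"ty":-0.0265,"tz":0,"rx":0,"ry":0,"rz":0,"gripper":1},{"tx":-0.0868,"ty":-0.0265,"tz":0,"rx":0,"ry":0,"rz":0,"gripper":1},{"tx":-0.0868,"ty":-0.0265,"tz":0,"rx":0,"ry":0,"rz":0,"gripper":1},{"tx":-0.0868,"ty":-0.0265,"tz":0,"rx":0,"ry":0,"rz":0,"gripper":1},{"tx":-0.0868,"ty":-0.0265,"tz":0,"rx":0,"ry":0,"rz":0,"gripper":1},{"tx":-0.0868,"ty":-0.0265,"tz":0,"rx":0,"ry":0,"rz":0,"gripper":1},{"tx":-0.0868,"ty":-0.0265,"tz":0,"rx":0,"ry":0,"rz":0,"gripper":1}]}}

```text
time_s: 1.58
ee_pos: [551.6, 283.7, 260.2]
ee_rot: [-180.0, -0.0, 161.8]
force: [1.0, 0.7, -0.9]
gripper_width: 0.4
gripper_force: 0.0
```

Emit:
{"fn": "send_rows", "kwargs": {"motion": [{"tx":0,"ty":0,"tz":0,"rx":0,"ry":0,"rz":0.3237,"gripper":1},{"tx":0,"ty":0,"tz":0,"rx":0,"ry":0,"rz":0.3237,"gripper":1},{"tx":0,"ty":0,"tz":0,"rx":0,"ry":0,"rz":0.3237,"gripper":1},{"tx":0,"ty":0,"tz":0,"rx":0,"ry":0,"rz":0.3237,"gripper":1},{"tx":0,"ty":0,"tz":0,"rx":0,"ry":0,"rz":0.3237,"gripper":1},{"tx":0,"ty":0,"tz":0,"rx":0,"ry":0,"rz":0.3237,"gripper":1},{"tx":0,"ty":0,"tz":0,"rx":0,"ry":0,"rz":0.3237,"gripper":1},{"tx":0,"ty":0,"tz":0,"rx":0,"ry":0,"rz":0.3237,"gripper":1},{"tx":0,"ty":0,"tz":0,"rx":0,"ry":0,"rz":0.3237,"gripper":1},{"tx":0,"ty":0,"tz":0,"rx":0,"ry":0,"rz":0,"gripper":1},{"tx":0,"ty":0,"tz":0,"rx":0,"ry":0,"rz":0,"gripper":1}]}}

```text
time_s: 2.95
ee_pos: [550.5, 284.7, 260.3]
ee_rot: [-180.0, 0.0, 74.5]
force: [0.5, -0.4, 0.1]
gripper_width: 0.2
gripper_force: 0.0
```

Run:
```python
from plan import *
def lead(a,r=45): return w(C,(0,60-r*np.cos(a)+2.5*np.sin(a)+16,80+r*np.sin(a)+2.5*np.cos(a)))
plan([w(C,(0,105,125))]+[lead(a) for a in(1.6,1.3,1,.75,.5,.25,0.0)])
```

```text
t 2.95 at [550.5 284.7 260.3] [-1.7999e+02  1.0000e-02  7.4530e+01] F [ 0.5 -0.4  0.1] w 0.2
[550.4 284.3 125. ] [-0.001  0.     0.271]
[543.7 260.1 124.9] [-0.05 -0.    0.  ]
[540.  247.1 124. ] [-0.027 -0.     0.002]
[536.7 235.  119.2] [-0.025 -0.     0.01 ]
[534.2 226.3 112.5] [-0.018 -0.     0.013]
[532.3 219.5 103.8] [-0.014 -0.     0.017]
[531.1 215.   93.6] [-0.009 -0.     0.02 ]
[530.5 213.1  82.5] [-0.004 -0.     0.022]
```

Emit:
{"fn": "send_rows", "kwargs": {"motion": [{"tx":0,"ty":0,"tz":0.09,"rx":0,"ry":0,"rz":0,"gripper":1},{"tx":0,"ty":0,"tz":0.09,"rx":0,"ry":0,"rz":0,"gripper":1},{"tx":0,"ty":0,"tz":0.09,"rx":0,"ry":0,"rz":0,"gripper":1},{"tx":-0.05,"ty":0,"tz":0,"rx":0,"ry":0,"rz":0,"gripper":1},{"tx":-0.027,"ty":0,"tz":0.002,"rx":0,"ry":0,"rz":0,"gripper":1},{"tx":-0.025,"ty":0,"tz":0.01,"rx":0,"ry":0,"rz":0,"gripper":1},{"tx":-0.018,"ty":0,"tz":0.013,"rx":0,"ry":0,"rz":0,"gripper":1},{"tx":-0.014,"ty":0,"tz":0.017,"rx":0,"ry":0,"rz":0,"gripper":1},{"tx":-0.009,"ty":0,"tz":0.02,"rx":0,"ry":0,"rz":0,"gripper":1},{"tx":-0.004,"ty":0,"tz":0.024,"rx":0,"ry":0,"rz":0,"gripper":1},{"tx":0,"ty":0,"tz":0,"rx":0,"ry":0,"rz":0,"gripper":1},{"tx":0,"ty":0,"tz":0,"rx":0,"ry":0,"rz":0,"gripper":1}]}}

```text
time_s: 4.45
ee_pos: [531.2, 214.1, 82.7]
ee_rot: [179.9, -0.0, 74.4]
force: [-1.2, -1.0, 4.9]
gripper_width: 0.5
gripper_force: 2.7
```

Run:
```python
from plan import *
import cv2
a=grab('scene')['frame'][150:240,250:370];b=grab('side')['frame'][140:230,180:300]
cv2.imwrite('pics/c1.png',cv2.resize(np.hstack([a,b])[:,:,::-1],(800,300),interpolation=cv2.INTER_CUBIC))
def lead(a,r=50): return w(C,(0,-60+r*np.cos(a)-2.5*np.sin(a)-16,83.5+r*np.sin(a)+2.5*np.cos(a)))
plan([w(C,(0,31,190)),w(C,(0,-130,190)),w(C,(0,-130,131))]+[lead(a) for a in(1.8,1.5,1.2,.95,.7,.45,.2,-.02)])
```

```text
t 4.55 at [531.2 214.1  82.7] [ 1.7995e+02 -2.0000e-02  7.4410e+01] F [-1.  -0.9  5.4] w 0.5
[530.5 213.1 190. ] [-0.002 -0.    -0.215]
[487.2  58.  190. ] [-0.322 -0.    -0.   ]
[487.2  58.  131. ] [-0.    -0.     0.118]
[498.1  96.7 131.6] [ 0.08   0.    -0.001]
[502.  111.  133.6] [ 0.03   0.    -0.004]
[506.  125.2 131. ] [0.029 0.    0.005]
[509.  136.1 125.6] [ 0.023 -0.     0.011]
[511.6 145.3 117.6] [ 0.019 -0.     0.016]
[513.6 152.3 107.5] [ 0.015 -0.     0.02 ]
[514.8 156.7  95.9] [ 0.009 -0.     0.023]
[515.2 158.2  85. ] [ 0.003 -0.     0.022]
```

View pics/c1.png

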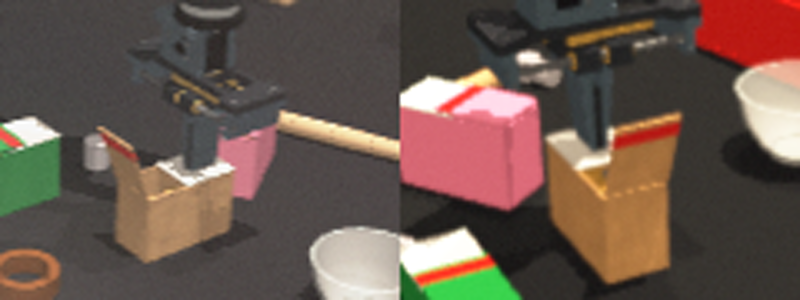

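The white flap lies flat under the closed fingers (5 N) and the brown one still stands open. Next is the outer flap.

Emit:
{"fn": "send_rows", "kwargs": {"motion": [{"tx":0,"ty":0,"tz":-0.1075,"rx":0,"ry":0,"rz":0,"gripper":1},{"tx":0,"ty":0,"tz":-0.1075,"rx":0,"ry":0,"rz":0,"gripper":1},{"tx":-0.108,"ty":0,"tz":0,"rx":0,"ry":0,"rz":0,"gripper":1},{"tx":-0.108,"ty":0,"tz":0,"rx":0,"ry":0,"rz":0,"gripper":1},{"tx":-0.108,"ty":0,"tz":0,"rx":0,"ry":0,"rz":0,"gripper":1},{"tx":0,"ty":0,"tz":0.059,"rx":0,"ry":0,"rz":0,"gripper":1},{"tx":0,"ty":0,"tz":0.059,"rx":0,"ry":0,"rz":0,"gripper":1},{"tx":0,"ty":0,"tz":0,"rx":0,"ry":0,"rz":0,"gripper":1}]}}

```text
time_s: 5.55
ee_pos: [485.4, 57.7, 128.7]
ee_rot: [-179.7, 0.1, 74.4]
force: [0.3, -0.1, 0.0]
gripper_width: 0.1
gripper_force: 0.0
```

Emit:
{"fn": "send_rows", "kwargs": {"motion": [{"tx":0.08,"ty":0,"tz":0,"rx":0,"ry":0,"rz":0,"gripper":1},{"tx":0.03,"ty":0,"tz":-0.004,"rx":0,"ry":0,"rz":0,"gripper":1},{"tx":0.029,"ty":0,"tz":0.005,"rx":0,"ry":0,"rz":0,"gripper":1},{"tx":0.023,"ty":0,"tz":0.011,"rx":0,"ry":0,"rz":0,"gripper":1},{"tx":0.019,"ty":0,"tz":0.016,"rx":0,"ry":0,"rz":0,"gripper":1},{"tx":0.015,"ty":0,"tz":0.02,"rx":0,"ry":0,"rz":0,"gripper":1},{"tx":0.009,"ty":0,"tz":0.023,"rx":0,"ry":0,"rz":0,"gripper":1},{"tx":0.003,"ty":0,"tz":0.022,"rx":0,"ry":0,"rz":0,"gripper":1},{"tx":0,"ty":0,"tz":0,"rx":0,"ry":0,"rz":0,"gripper":1},{"tx":0,"ty":0,"tz":0,"rx":0,"ry":0,"rz":0,"gripper":1}]}}

```text
time_s: 6.8
ee_pos: [515.1, 157.9, 86.0]
ee_rot: [180.0, -0.0, 74.4]
force: [-3.2, -0.6, 14.0]
gripper_width: 0.4
gripper_force: 7.0
```

Emit:
{"fn": "send_rows", "kwargs": {"motion": [{"tx":0,"ty":0,"tz":-0.1,"rx":0,"ry":0,"rz":0,"gripper":1},{"tx":0,"ty":0,"tz":-0.1,"rx":0,"ry":0,"rz":0,"gripper":-1},{"tx":0,"ty":0,"tz":-0.1,"rx":0,"ry":0,"rz":0,"gripper":-1},{"tx":0,"ty":0,"tz":0,"rx":0,"ry":0,"rz":0,"gripper":-1},{"tx":0,"ty":0,"tz":0,"rx":0,"ry":0,"rz":0,"gripper":-1}]}}

```text
time_s: 7.42
ee_pos: [514.5, 157.7, 233.3]
ee_rot: [-179.9, 0.1, 74.4]
force: [-0.9, -0.7, -0.3]
gripper_width: 37.5
gripper_force: 0.0
```

Run:
```python
from plan import *
import cv2,pickle
st=env.state();f={'st':st,'wrist':grab('wrist','w2.png'),'scene':grab('scene'),'side':grab('side')}
pickle.dump(f,open('f2.pkl','wb'))
a=f['scene']['frame'][160:235,260:360];b=f['side']['frame'][150:225,195:295]
W=cv2.resize(f['wrist']['frame'],(400,300),interpolation=cv2.INTER_AREA)
up=lambda i:cv2.resize(i,(400,300),interpolation=cv2.INTER_CUBIC)
cv2.imwrite('pics/c2.png',np.vstack([np.hstack([up(a),up(b)]),np.hstack([W,W*0])])[:,:,::-1])
plan([])
```

```text
t 7.575 at [514.2 157.8 232.5] [-1.7981e+02  1.1000e-01  7.4390e+01] F [-0.   0.2 -0.1] w 49.3
```

View pics/c2.png

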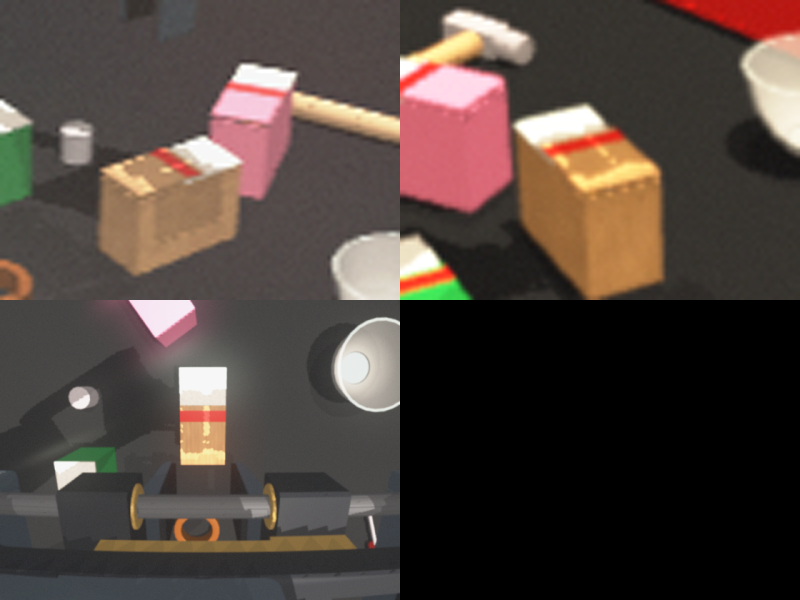

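```bash
cat >> plan.py <<'E'
import pickle
E
python3 - <<'E'
from plan import *
f=pickle.load(open('f2.pkl','rb'))
P=unproj(f['wrist'],[(250.6,93.8),(316.4,93.8),(315,229.6),(252,229.6)],[82.5,82.5,86,86],f['st'])
print(P.round(1),P.mean(0)); a=(P[0]+P[1]-P[2]-P[3])/2; print(np.degrees(np.arctan2(-a[0],a[1])),np.linalg.norm(a),np.linalg.norm(P[0]-P[1]))
c=P.mean(0);c[2]=45
u=c.copy();u[2]=140
plan([u,c])
E
```

```text
[[509.7 252.1  82.5]
 [563.8 236.9  82.5]
 [532.3 121.1  86. ]
 [476.6 136.7  86. ]] [520.60776631 186.70320715  84.25      ]
-15.629800357715222 120.07488711710846 56.15496406325651
t 7.575 at [514.2 157.8 232.5] [-1.7981e+02  1.1000e-01  7.4390e+01] F [-0.   0.2 -0.1] w 49.3
[520.6 186.7 140. ] [ 0.06  -0.003  0.185]
[520.6 186.7  45. ] [0.    0.001 0.19 ]
```

Emit:
{"fn": "send_rows", "kwargs": {"motion": [{"tx":0.06,"ty":-0.003,"tz":0,"rx":0,"ry":0,"rz":0,"gripper":-1},{"tx":0,"ty":0,"tz":0.06,"rx":0,"ry":0,"rz":0,"gripper":-1},{"tx":0,"ty":0,"tz":0.08,"rx":0,"ry":0,"rz":0,"gripper":-1},{"tx":0,"ty":0,"tz":0.08,"rx":0,"ry":0,"rz":0,"gripper":-1},{"tx":0,"ty":0,"tz":0.08,"rx":0,"ry":0,"rz":0,"gripper":-1},{"tx":0,"ty":0,"tz":0.075,"rx":0,"ry":0,"rz":0,"gripper":-1},{"tx":0,"ty":0,"tz":0,"rx":0,"ry":0,"rz":0,"gripper":-1},{"tx":0,"ty":0,"tz":0,"rx":0,"ry":0,"rz":0,"gripper":1},{"tx":0,"ty":0,"tz":0,"rx":0,"ry":0,"rz":0,"gripper":1},{"tx":0,"ty":0,"tz":0,"rx":0,"ry":0,"rz":0,"gripper":1},{"tx":0,"ty":0,"tz":0,"rx":0,"ry":0,"rz":0,"gripper":1}], "grip_force": 25}}

```text
time_s: 8.95
ee_pos: [521.9, 187.6, 47.8]
ee_rot: [180.0, -0.0, 74.4]
force: [-1.0, -0.0, 4.6]
gripper_width: 55.8
gripper_force: 25.0
```

Emit:
{"fn": "send_rows", "kwargs": {"motion": [{"tx":0,"ty":0,"tz":0,"rx":0,"ry":0,"rz":0,"gripper":1},{"tx":0,"ty":0,"tz":-0.05,"rx":0,"ry":0,"rz":0,"gripper":1},{"tx":0,"ty":0,"tz":-0.08,"rx":0,"ry":0,"rz":0,"gripper":1},{"tx":0,"ty":0,"tz":-0.08,"rx":0,"ry":0,"rz":0,"gripper":1},{"tx":0,"ty":0,"tz":0,"rx":0,"ry":0,"rz":0,"gripper":1}]}}

```text
time_s: 9.57
ee_pos: [523.5, 187.9, 154.1]
ee_rot: [179.7, -0.2, 74.4]
force: [-0.4, -0.5, -5.5]
gripper_width: 55.6
gripper_force: 25.0
```

Run:
```python
from plan import *
plan([w(JG,(-20,-150,150))])
```

```text
t 9.575 at [523.5 187.9 154.1] [179.71  -0.2   74.39] F [-0.4 -0.5 -5.5] w 55.6
[ 539.8 -334.5  150. ] [-0.998  0.312  0.006]
```

Run:
```python
from plan import *
plan([w(JG,(0,-160,190))],rot=[180,0,97.3])
```

```text
t 9.575 at [523.5 187.9 154.1] [179.71  -0.2   74.39] F [-0.4 -0.5 -5.5] w 55.6
[ 560.9 -341.9  190. ] [-1.061 -0.06  -0.072]
```

Emit:
{"fn": "send_rows", "kwargs": {"motion": [{"tx":0,"ty":0,"tz":-0.072,"rx":0,"ry":0,"rz":-0.2543,"gripper":1},{"tx":0,"ty":0,"tz":0,"rx":0,"ry":0,"rz":-0.2543,"gripper":1},{"tx":0,"ty":0,"tz":0,"rx":0,"ry":0,"rz":-0.2543,"gripper":1}]}}

```text
time_s: 9.95
ee_pos: [520.5, 186.9, 185.5]
ee_rot: [-179.8, 0.0, 97.5]
force: [-0.1, -1.5, -4.2]
gripper_width: 55.9
gripper_force: 25.0
```

Emit:
{"fn": "send_rows", "kwargs": {"motion": [{"tx":-0.06,"ty":-0.006,"tz":0,"rx":0,"ry":0,"rz":0,"gripper":1},{"tx":-0.1,"ty":-0.006,"tz":0,"rx":0,"ry":0,"rz":0,"gripper":1},{"tx":-0.1,"ty":-0.006,"tz":0,"rx":0,"ry":0,"rz":0,"gripper":1},{"tx":-0.1,"ty":-0.006,"tz":0,"rx":0,"ry":0,"rz":0,"gripper":1},{"tx":-0.1,"ty":-0.006,"tz":0,"rx":0,"ry":0,"rz":0,"gripper":1},{"tx":-0.1,"ty":-0.006,"tz":0,"rx":0,"ry":0,"rz":0,"gripper":1},{"tx":-0.1,"ty":-0.006,"tz":0,"rx":0,"ry":0,"rz":0,"gripper":1},{"tx":-0.1,"ty":-0.006,"tz":0,"rx":0,"ry":0,"rz":0,"gripper":1},{"tx":-0.1,"ty":-0.006,"tz":0,"rx":0,"ry":0,"rz":0,"gripper":1},{"tx":-0.1,"ty":-0.006,"tz":0,"rx":0,"ry":0,"rz":0,"gripper":1},{"tx":-0.1,"ty":-0.006,"tz":0,"rx":0,"ry":0,"rz":0,"gripper":1}]}}

```text
time_s: 11.32
ee_pos: [555.0, -343.4, 184.4]
ee_rot: [-179.8, -0.2, 97.3]
force: [0.8, 0.2, -5.0]
gripper_width: 55.9
gripper_force: 25.0
```

Emit:
{"fn": "send_rows", "kwargs": {"motion": [{"tx":0,"ty":0,"tz":0,"rx":0,"ry":0,"rz":0,"gripper":1},{"tx":0,"ty":0,"tz":0,"rx":0,"ry":0,"rz":0,"gripper":1},{"tx":0,"ty":0,"tz":0,"rx":0,"ry":0,"rz":0,"gripper":1}]}}

```text
time_s: 11.7
ee_pos: [555.8, -341.1, 186.8]
ee_rot: [-179.9, -0.1, 97.3]
force: [-0.4, 0.4, -4.1]
gripper_width: 55.9
gripper_force: 25.0
```

Run:
```python
from plan import *
st=env.state();f=grab('wrist','w3.png');pickle.dump((st,f),open('f3.pkl','wb'))
plan([])
```

```text
t 11.75 at [ 556.1 -341.1  187.3] [-1.7995e+02 -7.0000e-02  9.7360e+01] F [ 0.7 -0.1 -4.6] w 55.9
```

View pics/w3.png

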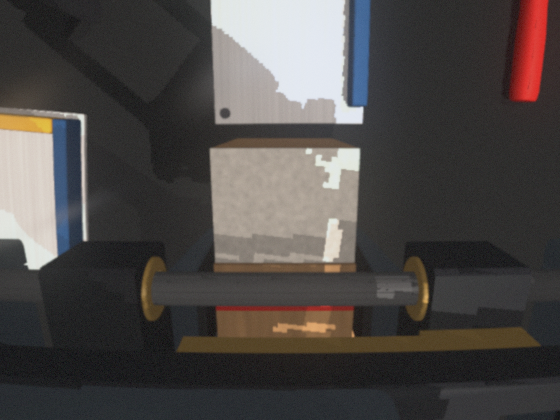

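Run:
```python
from plan import *
st,f=pickle.load(open('f3.pkl','rb'));I=f['frame'].astype(int)
b=lambda v:(np.where((I[v,300:420,2]-I[v,300:420,0]>40))[0]+300)[[0,-1]]
g=I.sum(2)
for v in (5,40,80,100): 
    print(v,b(v),'plate left',200+np.argmax(g[v,200:240]>300))
for u in(225,260,300,340,355): print(u,'plate bottom',134-np.argmax(g[134:100:-1,u]>300))
P=unproj(f,[(211.,5),(214.5,110),(215,124),(363,124)],6,st);print(P.round(1))
m=(P[2]+P[3])/2;e=P[3]-P[2];print('edge yaw',np.degrees(np.arctan2(e[1],e[0])),np.linalg.norm(e));e=P[0]-P[1];print('left yaw',np.degrees(np.arctan2(-e[0],e[1])))
Q=unproj(f,[(b(v)[0],v) for v in (5,100)],34,st);e=Q[0]-Q[1];print(Q.round(1),'fence yaw',np.degrees(np.arctan2(-e[0],e[1])))
a=np.radians(7.3);print('jig centre',m+95*np.array([-np.sin(a),np.cos(a),0]))
F=w(JG,(54,-60,34));print(F)
```

```text
5 [354 369] plate left 210
40 [353 369] plate left 212
80 [353 367] plate left 213
100 [352 367] plate left 214
225 plate bottom 123
260 plate bottom 123
300 plate bottom 123
340 plate bottom 124
355 plate bottom 124
[[ 467.5 -180.1    6. ]
 [ 479.7 -272.6    6. ]
 [ 481.3 -285.5    6. ]
 [ 620.9 -267.4    6. ]]
edge yaw 7.394723879082074 140.76386365891668
left yaw 7.4899747612279945
[[ 591.5 -172.3   34. ]
 [ 602.1 -248.9   34. ]] fence yaw 7.86275299102392
jig centre [ 539.02871132 -182.19665289    6.        ]
[ 601.78617642 -235.85217769   34.        ]
```

```bash
sed -i 's/^C=.*/C=(520.6,186.7,-15.6); JG=(539,-182.2,7.4)/' plan.py
python3 - <<'E'
from plan import *
plan([w(JG,(6,-6,187)),w(JG,(6,-6,58))])
E
```

```text
t 11.75 at [ 556.1 -341.1  187.3] [-1.7995e+02 -7.0000e-02  9.7360e+01] F [ 0.7 -0.1 -4.6] w 55.9
[ 545.7 -187.4  187. ] [0.308 0.019 0.001]
[ 545.7 -187.4   58. ] [-0.     0.     0.258]
```

Emit:
{"fn": "send_rows", "kwargs": {"motion": [{"tx":0.077,"ty":0.005,"tz":0,"rx":0,"ry":0,"rz":0,"gripper":1},{"tx":0.077,"ty":0.005,"tz":0,"rx":0,"ry":0,"rz":0,"gripper":1},{"tx":0.077,"ty":0.005,"tz":0,"rx":0,"ry":0,"rz":0,"gripper":1},{"tx":0.077,"ty":0.004,"tz":0,"rx":0,"ry":0,"rz":0,"gripper":1},{"tx":0,"ty":0,"tz":0.07,"rx":0,"ry":0,"rz":0,"gripper":1},{"tx":0,"ty":0,"tz":0.08,"rx":0,"ry":0,"rz":0,"gripper":1},{"tx":0,"ty":0,"tz":0.06,"rx":0,"ry":0,"rz":0,"gripper":1},{"tx":0,"ty":0,"tz":0.035,"rx":0,"ry":0,"rz":0,"gripper":1},{"tx":0,"ty":0,"tz":0.007,"rx":0,"ry":0,"rz":0,"gripper":1},{"tx":0,"ty":0,"tz":0,"rx":0,"ry":0,"rz":0,"gripper":1},{"tx":0,"ty":0,"tz":0,"rx":0,"ry":0,"rz":0,"gripper":1},{"tx":0,"ty":0,"tz":0,"rx":0,"ry":0,"rz":0,"gripper":1}]}}

```text
time_s: 13.25
ee_pos: [546.6, -188.7, 62.8]
ee_rot: [179.9, 0.0, 97.3]
force: [-0.1, -0.1, -4.3]
gripper_width: 55.8
gripper_force: 25.0
```

Emit:
{"fn": "send_rows", "kwargs": {"motion": [{"tx":0,"ty":0,"tz":0.004,"rx":0,"ry":0,"rz":0,"gripper":1},{"tx":0,"ty":0,"tz":0,"rx":0,"ry":0,"rz":0,"gripper":1},{"tx":0,"ty":0,"tz":0,"rx":0,"ry":0,"rz":0,"gripper":1}]}}

```text
time_s: 13.62
ee_pos: [546.1, -188.6, 59.9]
ee_rot: [-180.0, -0.0, 97.3]
force: [-0.6, 0.0, -4.3]
gripper_width: 55.7
gripper_force: 25.0
```

Emit:
{"fn": "send_rows", "kwargs": {"motion": [{"tx":0,"ty":0,"tz":0.004,"rx":0,"ry":0,"rz":0,"gripper":1},{"tx":0,"ty":0,"tz":0.004,"rx":0,"ry":0,"rz":0,"gripper":1},{"tx":0,"ty":0,"tz":0,"rx":0,"ry":0,"rz":0,"gripper":1},{"tx":0,"ty":0,"tz":0,"rx":0,"ry":0,"rz":0,"gripper":1}]}}

```text
time_s: 14.12
ee_pos: [546.2, -188.6, 55.9]
ee_rot: [180.0, -0.0, 97.3]
force: [0.5, 0.0, -3.9]
gripper_width: 55.8
gripper_force: 25.0
```

Emit:
{"fn": "send_rows", "kwargs": {"motion": [{"tx":0,"ty":0,"tz":0.003,"rx":0,"ry":0,"rz":0,"gripper":1},{"tx":0,"ty":0,"tz":0,"rx":0,"ry":0,"rz":0,"gripper":1},{"tx":0,"ty":0,"tz":0,"rx":0,"ry":0,"rz":0,"gripper":1}]}}

```text
time_s: 14.5
ee_pos: [546.1, -188.5, 54.4]
ee_rot: [-180.0, -0.0, 97.3]
force: [0.3, -0.4, -4.2]
gripper_width: 55.9
gripper_force: 25.0
```

Emit:
{"fn": "send_rows", "kwargs": {"motion": [{"tx":0,"ty":0,"tz":0.003,"rx":0,"ry":0,"rz":0,"gripper":1},{"tx":0,"ty":0,"tz":0,"rx":0,"ry":0,"rz":0,"gripper":1},{"tx":0,"ty":0,"tz":0,"rx":0,"ry":0,"rz":0,"gripper":1}]}}

```text
time_s: 14.88
ee_pos: [546.3, -189.0, 53.9]
ee_rot: [180.0, 0.0, 97.3]
force: [-3.0, -1.4, 5.0]
gripper_width: 55.8
gripper_force: 25.0
```

Emit:
{"fn": "send_rows", "kwargs": {"motion": [{"tx":0,"ty":0,"tz":0.002,"rx":0,"ry":0,"rz":0,"gripper":1},{"tx":0,"ty":0,"tz":0,"rx":0,"ry":0,"rz":0,"gripper":1},{"tx":0,"ty":0,"tz":0,"rx":0,"ry":0,"rz":0,"gripper":1}]}}

```text
time_s: 15.25
ee_pos: [546.3, -189.1, 53.8]
ee_rot: [179.9, 0.1, 97.3]
force: [-1.9, -1.3, 10.2]
gripper_width: 56.0
gripper_force: 25.0
```

Emit:
{"fn": "send_rows", "kwargs": {"motion": [{"tx":0,"ty":0,"tz":-0.002,"rx":0,"ry":0,"rz":0,"gripper":1},{"tx":0.012,"ty":0.01,"tz":0,"rx":0,"ry":0,"rz":0,"gripper":1},{"tx":0.012,"ty":0.01,"tz":0,"rx":0,"ry":0,"rz":0,"gripper":1},{"tx":0.012,"ty":0.01,"tz":0,"rx":0,"ry":0,"rz":0,"gripper":1},{"tx":0.004,"ty":0.003,"tz":0,"rx":0,"ry":0,"rz":0,"gripper":1},{"tx":0,"ty":0,"tz":0,"rx":0,"ry":0,"rz":0,"gripper":1},{"tx":0,"ty":0,"tz":0,"rx":0,"ry":0,"rz":0,"gripper":1}]}}

```text
time_s: 16.12
ee_pos: [561.0, -167.2, 53.8]
ee_rot: [179.9, 0.1, 97.3]
force: [-1.5, -2.3, 4.7]
gripper_width: 55.7
gripper_force: 25.0
```

Emit:
{"fn": "send_rows", "kwargs": {"motion": [{"tx":0,"ty":0.004,"tz":0,"rx":0,"ry":0,"rz":0,"gripper":1},{"tx":0,"ty":0,"tz":0,"rx":0,"ry":0,"rz":0,"gripper":1},{"tx":0,"ty":0,"tz":0,"rx":0,"ry":0,"rz":0,"gripper":1}]}}

```text
time_s: 16.5
ee_pos: [561.8, -166.9, 53.8]
ee_rot: [-180.0, 0.1, 97.3]
force: [-4.4, -1.8, 6.8]
gripper_width: 56.0
gripper_force: 25.0
```

```bash
cat >> plan.py <<'E'
def rep():
    st=env.state();a=np.radians(JG[2]);M=np.array([[np.cos(a),np.sin(a)],[-np.sin(a),np.cos(a)]])
    print('t',st['time_s'],'jig xy',(M@(np.array(st['ee_pos'][:2])-JG[:2])).round(2),'z',st['ee_pos'][2].round(2),'F',(M@st['force'][:2]).round(1),st['force'][2].round(1),'tau',np.round(st['torque'],2),st['ee_rot'].round(2))
E
python3 -c "from plan import *;rep()"
```

```text
t 16.5 jig xy [24.57 12.28] z 53.77 F [-4.6 -1.2] 6.8 tau [-0.18  0.73  0.07] [-1.80e+02  5.00e-02  9.73e+01]
```

Emit:
{"fn": "send_rows", "kwargs": {"motion": [{"tx":0.004,"ty":0.004,"tz":-0.001,"rx":0,"ry":0,"rz":0,"gripper":1},{"tx":0,"ty":0,"tz":0,"rx":0,"ry":0,"rz":0,"gripper":1},{"tx":0,"ty":0,"tz":0,"rx":0,"ry":0,"rz":0,"gripper":1}]}}

```text
time_s: 16.88
ee_pos: [562.5, -166.1, 54.0]
ee_rot: [-179.9, 0.2, 97.4]
force: [-6.0, -7.7, 6.1]
gripper_width: 56.3
gripper_force: 25.0
```

```bash
python3 -c "from plan import *;rep()"
```

```text
t 16.875 jig xy [25.39 12.95] z 53.95 F [-6.9 -6.8] 6.1 tau [-1.19  1.12  0.24] [-179.86    0.18   97.4 ]
```

Emit:
{"fn": "send_rows", "kwargs": {"motion": [{"tx":0.004,"ty":0.002,"tz":0,"rx":0,"ry":0,"rz":0,"gripper":1},{"tx":0,"ty":0,"tz":0,"rx":0,"ry":0,"rz":0,"gripper":1},{"tx":0,"ty":0,"tz":0,"rx":0,"ry":0,"rz":0,"gripper":1}]}}

```text
time_s: 17.25
ee_pos: [562.5, -165.0, 54.1]
ee_rot: [-179.8, 0.3, 97.4]
force: [-8.0, -10.7, 7.6]
gripper_width: 55.7
gripper_force: 25.0
```

```bash
python3 -c "from plan import *;rep()"
```

```text
t 17.25 jig xy [25.51 14.05] z 54.09 F [-9.3 -9.6] 7.6 tau [-1.71  1.61  0.23] [-179.76    0.27   97.44]
```

Emit:
{"fn": "send_rows", "kwargs": {"motion": [{"tx":0,"ty":0,"tz":-0.002,"rx":0,"ry":0,"rz":0,"gripper":1},{"tx":0.003,"ty":0.001,"tz":0,"rx":0,"ry":0,"rz":0,"gripper":1},{"tx":0,"ty":0,"tz":0,"rx":0,"ry":0,"rz":0,"gripper":1},{"tx":0,"ty":0,"tz":0,"rx":0,"ry":0,"rz":0,"gripper":1},{"tx":0,"ty":0,"tz":0,"rx":0,"ry":0,"rz":0,"gripper":1}]}}

```text
time_s: 17.88
ee_pos: [562.2, -162.5, 54.1]
ee_rot: [-179.7, 0.1, 97.4]
force: [-7.3, -7.7, 3.0]
gripper_width: 55.4
gripper_force: 25.0
```

Run:
```python
from plan import *
rep()
a=grab('scene');b=grab('side');st=env.state();f=grab('wrist')
pickle.dump((a,b,st,f),open('f4.pkl','wb'))
up=lambda i:cv2.resize(i,(400,300),interpolation=cv2.INTER_CUBIC)
cv2.imwrite('pics/c4.png',np.vstack([np.hstack([up(a['frame'][225:300,195:295]),up(b['frame'][210:285,300:400])]),np.hstack([up(f['frame']),up(f['frame'][40:265,140:440])])])[:,:,::-1])
```

```text
t 17.875 jig xy [25.5 16.6] z 54.06 F [-8.2 -6.6] 3.0 tau [-1.43  1.43  0.23] [-1.7967e+02  1.5000e-01  9.7420e+01]
```

View pics/c4.png

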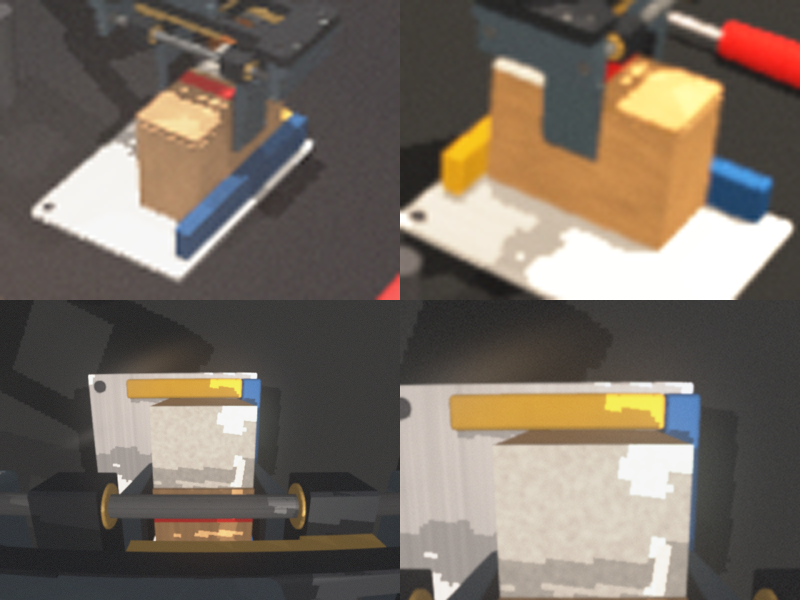

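Emit:
{"fn": "send_rows", "kwargs": {"motion": [{"tx":0.004,"ty":0,"tz":0,"rx":0,"ry":0,"rz":0,"gripper":1},{"tx":0,"ty":0,"tz":0,"rx":0,"ry":0,"rz":0,"gripper":1},{"tx":0,"ty":0,"tz":0,"rx":0,"ry":0,"rz":0,"gripper":1},{"tx":0,"ty":0,"tz":0,"rx":0,"ry":0,"rz":0,"gripper":1}]}}

```text
time_s: 18.52
ee_pos: [562.0, -161.0, 54.1]
ee_rot: [-179.7, 0.2, 97.5]
force: [-7.4, -9.8, 3.3]
gripper_width: 55.9
gripper_force: 25.0
```

Run:
```python
from plan import *
rep()
a,b,st,f=pickle.load(open('f4.pkl','rb'))
# predicted carton end top edge / fence inner top edge, home pose, in wrist view
print(proj(f,[w(JG,p) for p in((-2,76,88.5),(54,76,88.5),(-30,76,34),(40,76,34))],st).round(1))
```

```text
t 18.525 jig xy [25.54 18.04] z 54.13 F [-8.6 -8.8] 3.3 tau [-1.7   1.46  0.31] [-179.68    0.22   97.46]
[[211.9 146.6]
 [361.5 146.8]
 [179.7 138.6]
 [313.6 138.2]]
```

Run:
```python
from plan import *
a,b,st,f=pickle.load(open('f4.pkl','rb'))
s2=env.state();g=grab('wrist');pickle.dump((s2,g),open('f5.pkl','wb'))
print(proj(g,[w(JG,p) for p in((-2,76,88.5),(54,76,88.5),(40,76,34))],s2).round(1))
for h in(f,g):
    c=h['frame'][125:160,230:280].astype(int).mean(1); print(c.round().astype(int).tolist())
```

```text
[[212.1 150.5]
 [361.3 150.8]
 [313.6 141. ]]
[[216, 163, 66], [215, 163, 66], [215, 163, 66], [215, 163, 66], [214, 162, 67], [214, 161, 66], [214, 162, 67], [213, 161, 67], [211, 159, 67], [201, 152, 65], [186, 142, 64], [168, 129, 66], [144, 116, 77], [133, 108, 82], [132, 107, 82], [131, 105, 80], [130, 103, 77], [130, 103, 77], [130, 104, 77], [130, 104, 78], [129, 103, 78], [128, 103, 78], [134, 112, 91], [165, 149, 134], [208, 194, 179], [218, 207, 191], [218, 207, 192], [218, 207, 192], [218, 206, 191], [218, 207, 191], [218, 207, 191], [217, 206, 190], [217, 205, 190], [217, 206, 190], [218, 207, 191]]
[[217, 164, 66], [216, 165, 66], [216, 164, 66], [216, 164, 66], [216, 164, 66], [216, 163, 66], [215, 163, 67], [215, 163, 67], [215, 162, 67], [214, 162, 67], [214, 162, 67], [211, 159, 67], [199, 151, 65], [182, 139, 63], [159, 123, 64], [138, 109, 73], [130, 104, 77], [130, 104, 77], [131, 104, 78], [130, 104, 78], [129, 103, 77], [129, 103, 78], [133, 111, 89], [163, 147, 132], [208, 194, 179], [218, 207, 192], [219, 208, 193], [219, 208, 192], [219, 208, 192], [219, 208, 192], [218, 207, 192], [218, 207, 192], [218, 207, 192], [218, 207, 192], [218, 207, 192]]
```

Emit:
{"fn": "send_rows", "kwargs": {"motion": [{"tx":0.004,"ty":0,"tz":0,"rx":0,"ry":0,"rz":0,"gripper":1},{"tx":0,"ty":0,"tz":0,"rx":0,"ry":0,"rz":0,"gripper":1},{"tx":0,"ty":0,"tz":0,"rx":0,"ry":0,"rz":0,"gripper":1},{"tx":0,"ty":0,"tz":0,"rx":0,"ry":0,"rz":0,"gripper":1}]}}

```text
time_s: 19.08
ee_pos: [562.1, -160.8, 54.4]
ee_rot: [-179.7, 0.4, 97.5]
force: [-6.4, -14.8, 2.9]
gripper_width: 55.8
gripper_force: 25.0
```

```bash
python3 -c "from plan import *;rep()"
```

```text
t 19.075 jig xy [25.62 18.24] z 54.35 F [ -8.3 -13.8] 2.9 tau [-2.75  1.55  0.47] [-179.7     0.41   97.54]
```

Emit:
{"fn": "send_rows", "kwargs": {"motion": [{"tx":0,"ty":0.002,"tz":0,"rx":0,"ry":0,"rz":0,"gripper":1},{"tx":0,"ty":0,"tz":0,"rx":0,"ry":0,"rz":0,"gripper":1},{"tx":0,"ty":0,"tz":0,"rx":0,"ry":0,"rz":0,"gripper":1},{"tx":0,"ty":0,"tz":0,"rx":0,"ry":0,"rz":0,"gripper":1},{"tx":0,"ty":0,"tz":0,"rx":0,"ry":0,"rz":0,"gripper":1},{"tx":0,"ty":0,"tz":0,"rx":0,"ry":0,"rz":0,"gripper":1}]}}

```text
time_s: 19.82
ee_pos: [562.1, -160.8, 54.4]
ee_rot: [-179.6, 0.4, 97.6]
force: [-9.4, -14.9, 5.5]
gripper_width: 56.0
gripper_force: 25.0
```

Run:
```python
from plan import *
rep()
s2=env.state();g=grab('wrist')
print(proj(g,[w(JG,p) for p in((-2,76,88.5),(40,76,34))],s2).round(1))
print(g['frame'][125:160,230:280].astype(int).mean(1)[:,1].round().astype(int).tolist())
rep()
```

```text
t 19.825 jig xy [25.68 18.26] z 54.38 F [-11.2 -13.5] 5.5 tau [-2.84  1.77  0.46] [-179.59    0.4    97.55]
[[212.  151.2]
 [313.5 141.3]]
[165, 165, 164, 165, 164, 163, 163, 163, 163, 162, 162, 160, 153, 142, 128, 111, 104, 104, 104, 104, 103, 103, 109, 145, 194, 207, 208, 208, 208, 208, 208, 207, 207, 207, 208]
t 19.875 jig xy [25.67 18.27] z 54.36 F [-12.6 -12.7] 5.1 tau [-2.86  1.76  0.51] [-179.59    0.4    97.55]
```

The carton is seated: extra push now raises the force with no motion, on both fences. The grip hasn't slipped, so I'm handing in.

```bash
python3 -c "
from workcell import env
print(env.job_done())"
```

```text
the job is handed in; nothing more can be done
None
```

I folded the white flap and then the brown one, stood the carton on the left-hand jig's plate, and handed in at 19.9 s with it still gripped and pressed on both fences. The wrist force read about 12 N towards each fence. The hand-in call returned no verdict, so I can't confirm a pass.

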